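Draw a tube from the locked holder and slant it over the light pad

TASK

Pull the blue retainer on the tube holder by its black knob until it is fully open, draw the red-capped tube straight up out of the holder, and hold it over the middle of the white light pad for inspection: slanted about 45 degrees, cap end up, with its lower end at least 5 cm clear of the pad. Finish while still holding the tube there, quite still; leave the retainer open, the other two tubes in their holes and the things round about where they are.

Things in the scene. Friction and masses are not known exactly. Their poses are not given: they have to be found in the camera images.
- holder: Fixed grey block 50 x 184 x 70 mm (x, y, z) on a dark 8 mm foot plate 86 x 300 mm (centred at x +4, y -34 mm). Three 19 mm holes at x 0, y -64, 0, +64 mm, floor 10 mm above the worktop; a loose capped tube stands in each, cap 104 to 118 mm above the worktop. Origin: centre of the underside. On either side of the robot's midline, yaw up to 0.3 rad; its -y (knob) end is to the robot's right.
- retainer (a joint): Blue comb sliding to the holder's -y: 0 shut, 0.032 m open at its stop; starts 0 to 0.006; 2 N friction, stays put. Shut, its three 10 mm wide fingers (122 to 127 mm above the worktop) reach over the caps from the holder's +x side and 3 mm past their centres. Open, they stand 32 mm (along y) from the tubes. Posts at holder x 27 to 33 mm; the spine joining them tops out at 66 mm.
- retainer_knob (a point): Centre of the black round knob of the retainer, 18 mm diameter, 28 mm tall, 92 mm above the worktop (knob spans 78 to 106 mm); moves with the retainer. At holder x = 0, y = -118 mm when shut.
- tube_red_center (a point): Centre, half-way up, of the capped tube with the red cap: 108 mm long, body 16 mm, cap 18.4 mm diameter and 14 mm tall (the cap is 40 to 54 mm above this centre), weight 13 to 25 g. z points from the pointed lower end to the cap. Which hole it stands in varies.
- tube_red_tip (a point): Pointed lower end of the red-capped tube, on its axis 54 mm below its centre.
- tube_blue_center (a point): Centre of the blue-capped tube in the holder, same size as the red one; must stay in its hole.
- tube_green_center (a point): Centre of the green-capped tube in the holder, same size; must stay in its hole.
- tube_red: The red-capped tube; origin at its pointed lower end, z towards the cap.
- light_pad: Fixed white light pad lying flat, 130 x 170 x 11 mm (x, y, z); origin at the centre of its underside.
- pad_middle (a point): Middle of the light pad's top face, 11 mm above the worktop.
- tape_roll: Tan roll of tape lying flat, 68 mm diameter, 19 mm high, behind the work; origin at its underside. Leave alone.
- timer: White laboratory timer with a grey screen, 58 x 66 x 18 mm, behind the work; origin at its underside. Leave alone.
- vial_0: Small screw vial with a white cap, 23 mm diameter, 48 mm tall, behind the work; origin at its underside. Leave alone.
- vial_1: Small screw vial with a blue cap, 23 mm diameter, 48 mm tall, behind the work; origin at its underside. Leave alone.

How it is judged:
By the outcome, as a careful person would: the job done as asked, in the order asked, and still so for the second after the job is handed in, while the arm keeps its last pose, push and grip.
It also fails if it takes over 51 s, if anything falls off the work surface, if the arm or the gripper's body presses on something with over 40 N, if the wrist force passes 120 N, or if a joint passes its speed limit or range.

ROBOT

A 6-joint arm with a two-finger parallel gripper is mounted at the origin on a cart in front of the work surface, level with it; the furniture and walls round the work are solid. World frame = base frame: x ahead of the robot, y to its left, z up, the work surface at z = 0. Lengths are in m, angles in rad, forces in N, time in s.
With the tool pointing down it reaches from about 0.225 to 0.875 m from the base axis. Payload 3.4 kg.
Tool frame: the origin (TCP) lies at the very end of the fingers, on their centre line; the grasp point (between the pads) lies 19 mm behind it; z points along the fingers, y is the direction in which the jaws open and shut (so a half turn about z gives the same grasp; the last joint's range is limited). The gripper opens to 85 mm and grips with 20 to 120 N. Pads are 22 mm wide; open, the fingers measure 114 mm over their backs; the gripper's body (76 mm by 85 mm) begins 54 mm behind the grasp point. The pads swing forward as they close: fully open they stand 13 mm farther back than shut.
Start: joints at [1.046, 0.276, 1.505, -0, 1.361, -0.121], TCP at [0.226, 0.529, 0.204] pointing down, gripper open.
Joint ranges: [-2.89, 2.89], [-0.75, 2.08], [0.22, 2.7], [-1.18, 4.32], [0.11, 2.71], [-2.7, 2.7]. Speed limits (rad/s): [2.57, 2.57, 3.14, 3.14, 3.14, 3.14].

INTERFACE

Orientations are given as a unit quaternion [w, x, y, z].
In Python, from rig import telemetry, optics, order gives the robot as it stands.
- The arm moves only by the shell command python3 -m creep 'ROWS' [FORCE]. ROWS is a JSON object of lists of equal length, an entry for each row: "slide": the shift along the world's x, y, z normalised to -1 to 1, where 1 is 0.15 m, a list of three; "twist": the turn, a rotation vector about the world's x, y, z normalised to -1 to 1, where 1 is 360 degrees, a list of three; "fingers": the gripper's target within -1 to 1 (fully open at 1, half-way at 0, shut at -1). A call has 1 to 20 rows; each row is the pose to reach, as a shift and turn from the pose commanded when the call began, turning the shorter way round; what a row does not reach only later rows make up. A row lasts 1/10 s, in which the tool goes at most 50 mm and 8.59 degrees, less where a joint would pass 70% of its speed; a pose out of reach is approached as far as the arm can. A call with a number of a shift or a turn outside -1 to 1 is refused whole. A call with a gripper value outside its range is refused whole. The fingers move at their own pace and stop on an object; FORCE is the grip in N (left out, the last holds). Time passes only in rows, so rows that repeat a pose let the fingers close. It gives the time, the measured TCP pose, the force and the opening at its end, in the units of the state.
- telemetry.get_state(): the state, without advancing time (a new reading comes with each control period).
- optics.get_image(name): name is "scene" or "top"; returns a dict with "img" (384x512x3 uint8, blue, green, red), "depth" (384x512 float32, m along the optical axis (not along the pixel's ray), 0 where there is no reading), "fovy" (degrees; the focal length in pixels is half the picture's height over the tangent of half this angle, whatever the lens; pixels are square), "cx", "cy" (the principal point, pixels), "dist" ([k1, k2, p1, p2, k3] as OpenCV has them; the pictures are not rectified), "world_from_camera" (4x4, takes a point from camera to world coordinates). Camera axes: x right, y down, z forward; pixel columns grow to the right and rows downward; lengths in m; the calibration is good to about 2 mm. A picture is of the moment at which its call begins.
- order.sign_off(): hands the job in, once; it reports no verdict.
The state is a dict: "clock": time; "qpos": joint angles; "qd": joint speeds; "effort": joint torques, N m; "position": TCP position; "ee_rot": TCP orientation; "contact_force": force on the tool from outside, world axes, zero at the start; "moment": the same for the moment, N m; "width": finger opening in m.
Only numpy, scipy, OpenCV 4.12 (cv2) and the standard library are available. Lean on these libraries where they do the work, as an engineer would, in place of code of your own. Each camera call takes 0.05 s, during which the arm holds its last target.

## Working session

There is one attempt and no reset: what is moved stays moved. The work goes in short steps, Python scripts to look and compute and a shell command to move; the robot and the scene stay as the last step left them, time stands still between calls to the robot, and variables do not carry over. Pictures are saved under pics/ and viewed, and the job is handed in when it is done.

```bash
ls; mkdir -p pics; python3 - <<'E'
from rig import telemetry, optics
import cv2, numpy as np
print(telemetry.get_state())
for n in("scene","top"):
    d=optics.get_image(n); cv2.imwrite(f"pics/{n}0.png",d["img"]); np.savez(f"pics/{n}0.npz",**d)
    print(n,d["fovy"],d["cx"],d["cy"],d["dist"],d["world_from_camera"])
E
```

```text
pics
{'clock': 0.0, 'qpos': array([ 1.04599559e+00,  2.76604936e-01,  1.50615951e+00, -4.54760593e-05,
        1.36067855e+00, -1.21031579e-01]), 'qd': array([ 0.00131465,  0.00091253, -0.00013734,  0.00115752,  0.00095896,
        0.00185062]), 'effort': array([ 5.92268170e-04, -4.16767859e+01, -2.45810902e+01, -3.39542876e-04,
        1.11317620e-02,  2.83531278e-06]), 'position': array([0.22565214, 0.52823526, 0.20292357]), 'ee_rot': array([-2.72503548e-04,  2.00511239e-01,  9.79690965e-01, -8.84409068e-04]), 'contact_force': array([ 0.40243083, -0.19505647,  0.32678044]), 'moment': array([0.01825994, 0.00136191, 0.01483721]), 'width': 0.08521893576134022}
scene 50.910441796932254 252.41816588838634 199.7636882354693 [-0.08142041  0.          0.          0.          0.        ] [[ 0.56381642 -0.39516149  0.72522992 -0.11721311]
 [-0.82577416 -0.25438636  0.50337324 -0.53164124]
 [-0.01442512 -0.88268623 -0.46974136  0.5496613 ]
 [ 0.          0.          0.          1.        ]]
top 44.70804393960799 248.01954942025046 190.60918763677628 [-0.11567043  0.          0.          0.          0.        ] [[ 0.01725292 -0.98399338  0.17736787  0.40122055]
 [-0.99955956 -0.02125828 -0.02070661 -0.00290907]
 [ 0.0241457  -0.1769325  -0.98392676  1.19565718]
 [ 0.          0.          0.          1.        ]]
```

View pics/scene0.png

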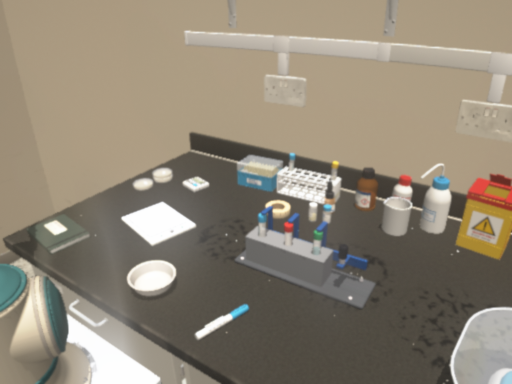

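View pics/top0.png

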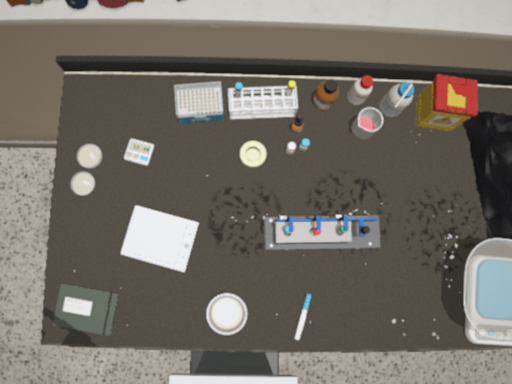

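```bash
cat > h.py <<'E'
import numpy as np, cv2
def K(d):
    f=192/np.tan(np.radians(float(d["fovy"]))/2)
    return np.array([[f,0,float(d["cx"])],[0,f,float(d["cy"])],[0,0,1]])
def cloud(d):
    v,u=np.mgrid[0:384,0:512]
    p=cv2.undistortPoints(np.stack([u,v],-1).reshape(-1,1,2).astype(np.float64),K(d),d["dist"]).reshape(384,512,2)
    z=d["depth"]; T=d["world_from_camera"]
    P=np.dstack([p*z[...,None],z])
    W=P@T[:3,:3].T+T[:3,3]; W[z==0]=np.nan
    return W
def ray(d,uv,h):
    p=cv2.undistortPoints(np.array(uv,float).reshape(-1,1,2),K(d),d["dist"]).reshape(-1,2)
    T=d["world_from_camera"]; r=np.c_[p,np.ones(len(p))]@T[:3,:3].T
    s=(h-T[2,3])/r[:,2]
    return T[:3,3]+r*s[:,None]
def proj(d,P):
    T=np.linalg.inv(d["world_from_camera"]); r,_=cv2.Rodrigues(T[:3,:3])
    return cv2.projectPoints(np.array(P,float).reshape(-1,1,3),r,T[:3,3],K(d),np.array(d["dist"]))[0].reshape(-1,2)
def crop(d,x0,y0,w,h,s,fn):
    cv2.imwrite(fn,cv2.resize(d["img"][y0:y0+h,x0:x0+w],None,fx=s,fy=s,interpolation=cv2.INTER_CUBIC))
E
python3 - <<'E'
from h import *
for n in("top","scene"):
    d=dict(np.load(f"pics/{n}0.npz")); W=cloud(d)
    hsv=cv2.cvtColor(d["img"],cv2.COLOR_BGR2HSV)
    if n=="top":
        crop(d,255,205,130,55,6,"pics/tc.png")
        Z=W[...,2]
        m=np.zeros(Z.shape,bool); m[205:260,255:390]=1
        b=m&(Z>0.055)&(Z<0.077)
        g=(hsv[...,1]<60)&(hsv[...,2]>80)&b
        pts=W[g][:,:2].astype(np.float32); print("holder",len(pts),cv2.minAreaRect(pts), np.median(W[g][:,2]))
        pm=np.zeros(Z.shape,bool); pm[195:280,110:210]=1
        g=pm&(hsv[...,1]<60)&(hsv[...,2]>150)
        cc,lab,st,_=cv2.connectedComponentsWithStats(g.astype(np.uint8)); k=1+np.argmax(st[1:,4]); g=lab==k
        pts=W[g][:,:2].astype(np.float32); print("pad",len(pts),cv2.minAreaRect(pts),np.nanmedian(W[g][:,2]))
        for uv in [(288,231),(316,231),(342,231),(365,231)]: print(uv,W[uv[1],uv[0]])
        T=d["world_from_camera"]
        print(proj(d,[[0,0,0],[0.226,.529,.2],[.5,0,0]]))
    else:
        crop(d,230,195,150,110,5,"pics/sc.png")
        print(proj(d,[[0,0,0],[0.226,.529,.2],[.5,0,0]]))
E
```

```text
holder 1358 ((0.5112501382827759, -0.2042757272720337), (0.05811077728867531, 0.2216656357049942), 2.0975341796875) 0.06947791983281659
pad 3524 ((0.48951494693756104, 0.1972249299287796), (0.1728886067867279, 0.1328853815793991), 75.64884185791016) 0.01029508209326968
(288, 231) [ 0.50234424 -0.11993412  0.11803198]
(316, 231) [ 0.5037184  -0.18579819  0.11536825]
(342, 231) [ 0.50446784 -0.24667506  0.11777713]
(365, 231) [ 0.50642343 -0.30471009  0.10595094]
[[232.24240844 437.77917045]
 [-14.62767945 349.15142955]
 [236.27222643 235.25331411]]
[[ 23.25064866 390.3921867 ]
 [-23.78202403 160.29047515]
 [218.04235689 243.63227621]]
```

```bash
ls pics
```

```text
sc.png
scene0.npz
scene0.png
tc.png
top0.npz
top0.png
```

View pics/tc.png

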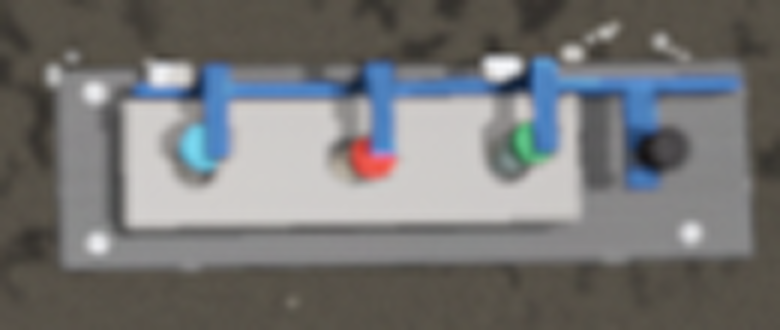

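View pics/sc.png

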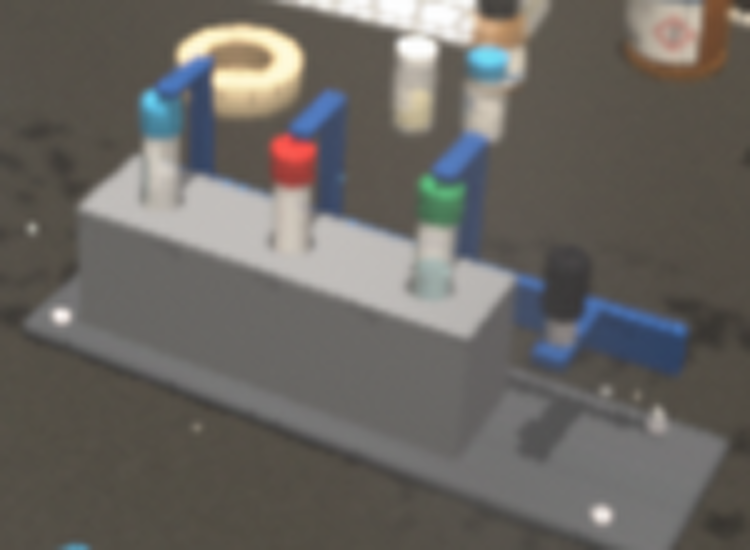

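```bash
python3 - <<'E'
from h import *
from scipy.optimize import least_squares
t=dict(np.load("pics/top0.npz")); s=dict(np.load("pics/scene0.npz"))
tc=lambda a:np.array(a)/6.+[255,205]-0.42
sc=lambda a:np.array(a)/5.+[230,195]-0.4
# model points (holder frame) -> pixels
m=[(.025,.092,.07),(.025,-.092,.07),(-.025,-.092,.07),(-.025,.092,.07),
   (.047,.116,.008),(.047,-.184,.008),(-.039,-.184,.008),(-.039,.116,.008)]
tp=tc([(122,100),(578,94),(581,219),(124,229),(57,74),(744,61),(752,256),(62,268)])
m2=[(.025,-.092,.07),(-.025,-.092,.07),(-.025,.092,.07),(-.039,.116,.008),(.047,-.184,.008)]
sp=sc([(514,275),(470,337),(79,207),(24,324),(728,440)])
def X(p,m): c,n=np.cos(p[2]),np.sin(p[2]); m=np.array(m); return np.c_[p[0]+c*m[:,0]-n*m[:,1],p[1]+n*m[:,0]+c*m[:,1],m[:,2]]
for nm,f in (("top",lambda p:proj(t,X(p,m))-tp),("scene",lambda p:proj(s,X(p,m2))-sp)):
    r=least_squares(lambda p:f(p).ravel(),[.5,-.19,0.]); print(nm,r.x,np.round(f(r.x),1).tolist())
f=lambda p:np.r_[(proj(t,X(p,m))-tp).ravel(),(proj(s,X(p,m2))-sp).ravel()]
r=least_squares(f,[.5,-.19,0.],loss="soft_l1"); p=r.x; print("both",p)
for y in(.064,0,-.064): print("hole",y,X(p,[(0,y,.118)]))
for k in(0,.006): print("knob",k,X(p,[(0,-.118-k,.092)]),(proj(t,X(p,[(0,-.118-k,.106)]))-[255,205]+.42)*6)
print("knob ray",ray(t,tc([(664,149)]),.106), "scene", ray(s,sc([(566,258)]),.106))
print("caps scene top center", ray(s,sc([(162,97),(295,145),(442,185)]),.118))
# pad
W=cloud(t)
E
```

```text
top [ 0.50680249 -0.18693447  0.03296658] [[0.4, 0.5], [-0.8, 0.4], [-0.3, -0.0], [0.6, -0.4], [-0.3, -0.9], [0.1, -0.4], [0.7, 0.2], [-0.4, 0.5]]
scene [ 0.50515094 -0.18885075  0.02983692] [[0.8, 0.1], [-0.3, 0.4], [-0.4, -0.3], [-1.1, -0.7], [1.0, -0.3]]
both [ 0.50652722 -0.18759209  0.03196947]
hole 0.064 [[ 0.50448152 -0.12362479  0.118     ]]
hole 0 [[ 0.50652722 -0.18759209  0.118     ]]
hole -0.064 [[ 0.50857292 -0.25155939  0.118     ]]
knob 0 [[ 0.51029897 -0.3055318   0.092     ]] [[664.37334023 148.75344587]]
knob 0.006 [[ 0.51049076 -0.31152873  0.092     ]] [[679.21693784 148.48999615]]
knob ray [[ 0.51019904 -0.3053789   0.106     ]] scene [[ 0.50491274 -0.30954087  0.106     ]]
caps scene top center [[ 0.50686433 -0.12277541  0.118     ]
 [ 0.50355483 -0.18995729  0.118     ]
 [ 0.508733   -0.25397107  0.118     ]]
```

```bash
python3 -m creep '{"slide":[[0.1,-0.3,0.05],[0.2,-0.6,0.1],[0.32,-0.93,0.1],[0.32,-0.93,0.1]],"twist":[[0,0,-0.01],[0,0,-0.02],[0,0,-0.03],[0,0,-0.03]],"fingers":[0,0,0,0]}' 30
python3 -m creep '{"slide":[[0.1,-0.3,0],[0.2,-0.6,0],[0.32,-0.93,0],[0.32,-0.93,0]],"twist":[[0,0,-0.01],[0,0,-0.02],[0,0,-0.03],[0,0,-0.03]],"fingers":[0,0,0,0]}' 30
```

```text
clock: 0.5
position: [0.2746, 0.3843, 0.2187]
ee_rot: [0.001, 0.294, 0.956, -0.002]
contact_force: [0.5, 0.8, 0.1]
width: 0.0428
clock: 0.9
position: [0.3232, 0.2455, 0.2186]
ee_rot: [0.001, 0.384, 0.923, -0.001]
contact_force: [0.5, 0.5, -0.0]
width: 0.043
```

```bash
python3 -m creep '{"slide":[[0.1,-0.3,0],[0.2,-0.6,0],[0.31,-0.92,0],[0.31,-0.92,0]],"twist":[[0,0,-0.01],[0,0,-0.02],[0,0,-0.03],[0,0,-0.03]],"fingers":[0,0,0,0]}' 30
python3 -m creep '{"slide":[[0.1,-0.3,0],[0.2,-0.6,0],[0.31,-0.92,0],[0.31,-0.92,0]],"twist":[[0,0,-0.01],[0,0,-0.02],[0,0,-0.03],[0,0,-0.03]],"fingers":[0,0,0,0]}' 30
python3 -m creep '{"slide":[[0.1,-0.3,0],[0.2,-0.6,0],[0.31,-0.92,0],[0.31,-0.92,0]],"twist":[[0,0,-0.01],[0,0,-0.02],[0,0,-0.03],[0,0,-0.03]],"fingers":[0,0,0,0]}' 30
python3 -m creep '{"slide":[[0.1,-0.3,0],[0.2,-0.6,0],[0.31,-0.92,0],[0.31,-0.92,0],[0.31,-0.92,0]],"twist":[[0,0,-0.01],[0,0,-0.02],[0,0,-0.03],[0,0,-0.03],[0,0,-0.03]],"fingers":[0,0,0,0,0]}' 30
```

```text
clock: 1.3
position: [0.3707, 0.1075, 0.2188]
ee_rot: [0.001, 0.47, 0.883, -0.001]
contact_force: [0.6, -0.2, -0.2]
width: 0.0427
clock: 1.7
position: [0.4178, -0.0302, 0.2187]
ee_rot: [0.001, 0.549, 0.836, -0.0]
contact_force: [0.1, 1.3, -0.2]
width: 0.0426
clock: 2.1
position: [0.4646, -0.1679, 0.2182]
ee_rot: [0.001, 0.625, 0.781, -0.0]
contact_force: [-0.5, 1.2, 0.5]
width: 0.0425
clock: 2.6
position: [0.5088, -0.3007, 0.2176]
ee_rot: [-0.001, 0.694, 0.72, 0.001]
contact_force: [0.5, -0.5, -0.1]
width: 0.0425
```

```bash
python3 - <<'E'
from h import *
from rig import telemetry, optics
s=telemetry.get_state(); print(s["position"],s["ee_rot"],s["contact_force"],s["qpos"])
d=optics.get_image("scene"); crop(d,200,110,200,200,3,"pics/s1.png")
print((proj(d,[s["position"]])-[200,110])*3)
E
```

```text
[ 0.50879807 -0.30065751  0.21760788] [-1.48688112e-03  6.93762158e-01  7.20202439e-01  5.51472127e-04] [ 0.53354503 -0.50039766 -0.06505329] [-0.65237411  0.29455665  1.4437741   0.00145467  1.40609061 -0.69000908]
[[434.30366453 247.66587208]]
```

View pics/s1.png

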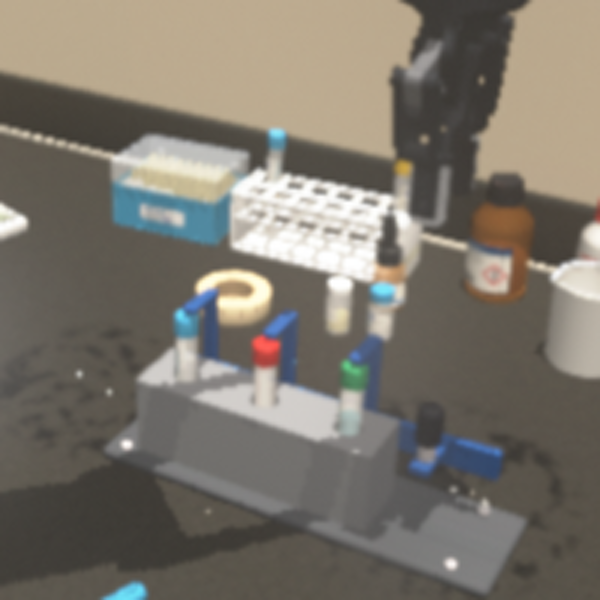

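```bash
python3 -m creep '{"slide":[[0,-0.04,-0.2],[0,-0.04,-0.45],[0,-0.04,-0.65],[0,-0.04,-0.8],[0,-0.04,-0.9],[0,-0.04,-0.94],[0,-0.04,-0.94],[0,-0.04,-0.94]],"twist":[[0,0,0],[0,0,0],[0,0,0],[0,0,0],[0,0,0],[0,0,0],[0,0,0],[0,0,0]],"fingers":[0,0,0,0,0,0,0,0]}' 30
python3 - <<'E'
from h import *
from rig import telemetry, optics
s=telemetry.get_state(); print(s["position"],s["ee_rot"],s["contact_force"])
d=optics.get_image("scene"); crop(d,280,150,120,120,5,"pics/s2.png")
d=optics.get_image("top"); crop(d,300,180,100,80,6,"pics/t2.png")
E
```

```text
clock: 3.45
position: [0.5087, -0.3076, 0.079]
ee_rot: [0.001, 0.694, 0.72, 0.0]
contact_force: [-0.3, -0.1, -0.1]
width: 0.0428
[ 0.50865355 -0.3075589   0.07895273] [8.01087868e-04 6.93800504e-01 7.20166764e-01 2.25866843e-04] [-0.3195903  -0.05019233 -0.0843386 ]
```

View pics/s2.png

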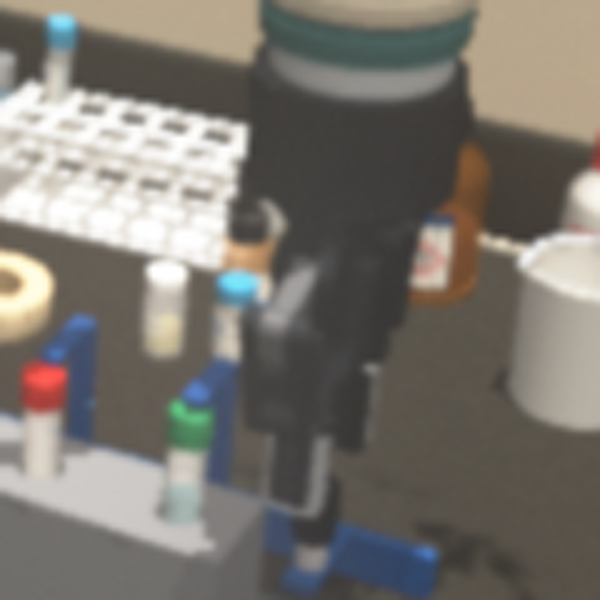

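View pics/t2.png

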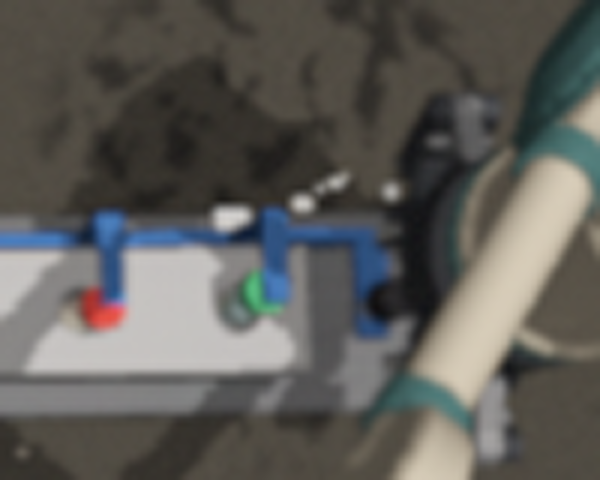

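```bash
python3 -m creep '{"slide":[[0,0,-0.02],[0,0,-0.02],[0,0,-0.02],[0,0,-0.02],[0,0,-0.02],[0,0,-0.02]],"twist":[[0,0,0],[0,0,0],[0,0,0],[0,0,0],[0,0,0],[0,0,0]],"fingers":[-1,-1,-1,-1,-1,-1]}' 30
```

```text
clock: 4.15
position: [0.5107, -0.3085, 0.0755]
ee_rot: [0.002, 0.695, 0.719, 0.002]
contact_force: [4.3, 0.7, -1.3]
width: 0.0134
```

```bash
python3 - <<'E'
from h import *
from rig import telemetry, optics
s=telemetry.get_state(); print(s["position"],s["width"],s["contact_force"])
d=optics.get_image("scene"); crop(d,300,200,80,80,8,"pics/s3.png")
d=optics.get_image("top"); crop(d,300,190,100,80,6,"pics/t3.png")
E
```

```text
[ 0.51067699 -0.30846432  0.07546034] 0.01342704262743652 [ 4.26258764  0.65473413 -1.32134376]
```

View pics/s3.png

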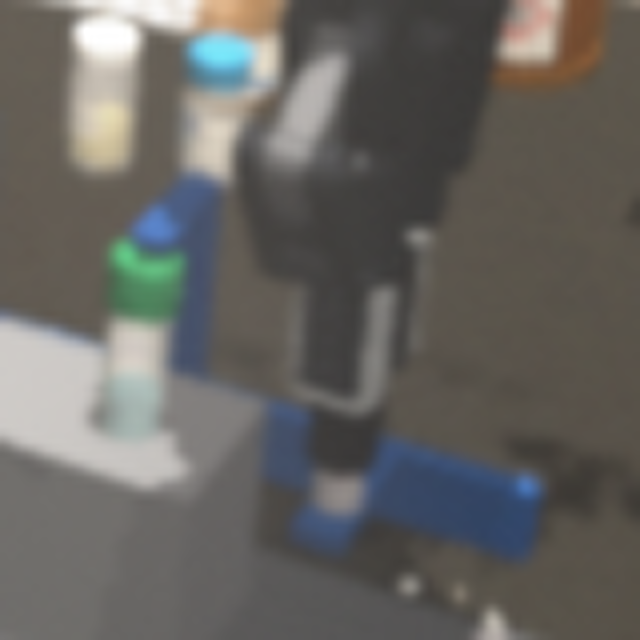

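View pics/t3.png

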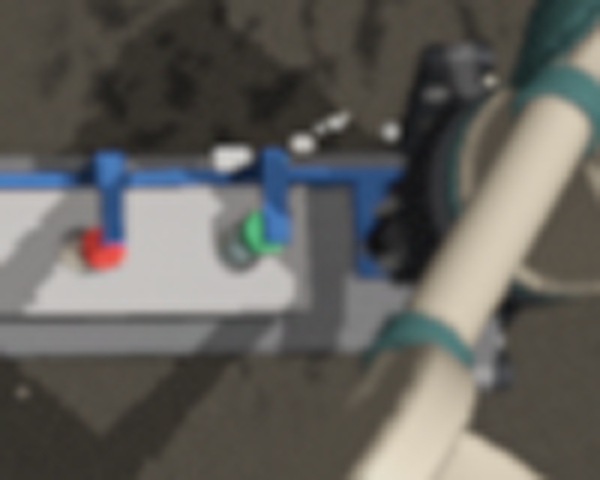

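```bash
python3 -m creep '{"slide":[[0,-0.03,0],[0,-0.06,0],[0,-0.1,0],[0,-0.1,0]],"twist":[[0,0,0],[0,0,0],[0,0,0],[0,0,0]],"fingers":[-1,-1,-1,-1]}' 30; python3 - <<'E'
from h import *
from rig import telemetry, optics
d=optics.get_image("top"); crop(d,260,190,140,80,5,"pics/t4.png")
d=optics.get_image("scene"); crop(d,230,190,150,110,5,"pics/s4.png")
E
```

```text
clock: 4.65
position: [0.5112, -0.3242, 0.0755]
ee_rot: [0.003, 0.695, 0.719, 0.002]
contact_force: [6.1, 0.0, -1.4]
width: 0.0133
```

View pics/s4.png

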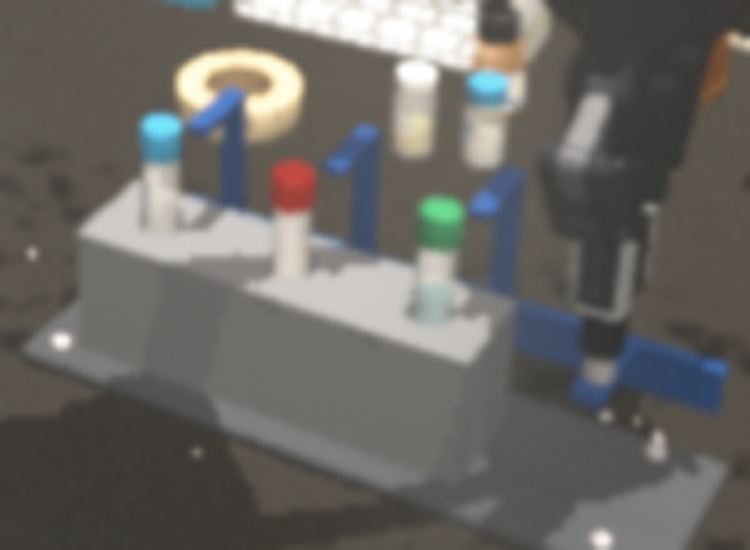

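```bash
python3 -m creep '{"slide":[[0,-0.03,0],[0,-0.06,0],[0,-0.1,0],[0,-0.1,0]],"twist":[[0,0,0],[0,0,0],[0,0,0],[0,0,0]],"fingers":[-1,-1,-1,-1]}' 30; python3 -m creep '{"slide":[[0,-0.01,0],[0,-0.02,0],[0,-0.02,0]],"twist":[[0,0,0],[0,0,0],[0,0,0]],"fingers":[-1,-1,-1]}' 30;python3 -m creep '{"slide":[[0,-0.01,0],[0,-0.02,0],[0,-0.02,0]],"twist":[[0,0,0],[0,0,0],[0,0,0]],"fingers":[-1,-1,-1]}' 30
```

```text
clock: 5.15
position: [0.5116, -0.3374, 0.0755]
ee_rot: [0.002, 0.695, 0.719, 0.003]
contact_force: [6.4, 4.8, 0.1]
width: 0.0131
clock: 5.45
position: [0.5116, -0.3374, 0.0754]
ee_rot: [0.0, 0.695, 0.719, 0.005]
contact_force: [7.6, 8.8, 2.0]
width: 0.0133
clock: 5.75
position: [0.5115, -0.3375, 0.0754]
ee_rot: [-0.002, 0.695, 0.719, 0.007]
contact_force: [7.8, 14.6, 4.0]
width: 0.0134
```

```bash
python3 -m creep '{"slide":[[0,0.02,0],[0,0.035,0],[0,0.035,0],[0,0.035,0],[0,0.035,0],[0,0.035,0]],"twist":[[0,0,0],[0,0,0],[0,0,0],[0,0,0],[0,0,0],[0,0,0]],"fingers":[-1,-1,-1,0,0,0]}' 30; python3 -m creep '{"slide":[[0,0,0.2],[0,0,0.5],[0,0,0.8],[0,0,0.8]],"twist":[[0,0,0],[0,0,0],[0,0,0],[0,0,0]],"fingers":[0,0,0,0]}'
python3 -m creep '{"slide":[[0,0.3,0],[0,0.6,0],[0,0.97,0],[0,0.97,0],[0,0.97,0]],"twist":[[0,0,0],[0,0,0],[0,0,0],[0,0,0],[0,0,0]],"fingers":[0,0,0,0,0]}'; python3 - <<'E'
from h import *
from rig import telemetry, optics
s=telemetry.get_state(); print(s["position"],s["ee_rot"],s["contact_force"])
d=optics.get_image("top"); crop(d,255,205,130,55,6,"pics/t5.png"); np.savez("pics/t5.npz",**d)
d=optics.get_image("scene"); crop(d,230,190,150,110,5,"pics/s5.png"); np.savez("pics/s5.npz",**d)
E
```

```text
clock: 6.35
position: [0.5075, -0.3392, 0.0747]
ee_rot: [-0.0, 0.694, 0.72, -0.0]
contact_force: [-0.5, 0.6, 0.2]
width: 0.0431
clock: 6.75
position: [0.5109, -0.3421, 0.2021]
ee_rot: [0.007, 0.694, 0.72, 0.0]
contact_force: [0.2, -0.7, -0.2]
width: 0.0425
clock: 7.25
position: [0.5075, -0.1924, 0.1946]
ee_rot: [-0.0, 0.693, 0.721, -0.0]
contact_force: [0.9, -0.3, 0.3]
width: 0.0427
[ 0.50749977 -0.19239495  0.19464171] [-4.14644612e-05  6.93404482e-01  7.20548492e-01 -3.05797095e-04] [ 0.85241064 -0.33852718  0.30084439]
```

View pics/s5.png

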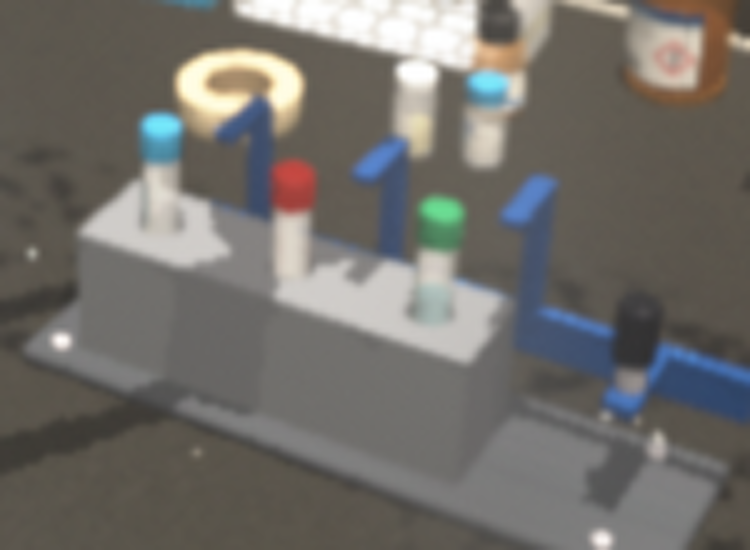

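View pics/t5.png

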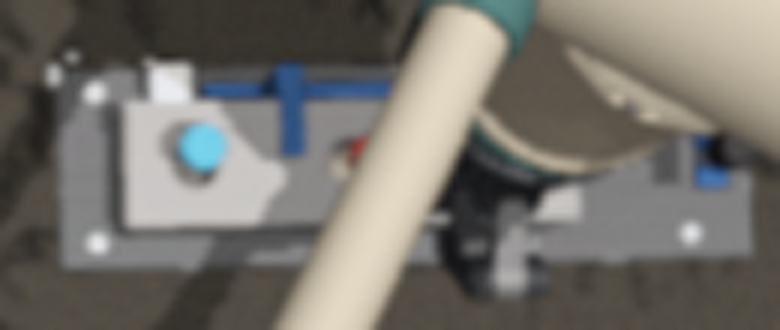

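```bash
python3 - <<'E'
from h import *
for a,b,n in(("top0","t5","t"),("scene0","s5","s")):
    A=dict(np.load(f"pics/{a}.npz"));B=dict(np.load(f"pics/{b}.npz"))
    o=[]
    for d in (A,B):
        W=cloud(d); hsv=cv2.cvtColor(d["img"],cv2.COLOR_BGR2HSV)
        R=W-np.array([.5065,-.1876,0]); c,s=np.cos(.032),np.sin(.032)
        X=R[...,0]*c+R[...,1]*s; Y=-R[...,0]*s+R[...,1]*c; Z=R[...,2]
        blue=(hsv[...,0]>105)&(hsv[...,0]<125)&(hsv[...,1]>120)
        f=blue&(Z>.119)&(Z<.132)&(X>-.01)&(X<.022)&(Y>-.15)&(Y<.1)
        k=(hsv[...,2]<75)&(Z>.085)&(Z<.11)&(abs(X)<.015)&(Y<-.10)&(Y>-.18)
        n_,lab,st,cen=cv2.connectedComponentsWithStats(f.astype(np.uint8))
        for i in range(1,n_):
            if st[i,4]>4: g=lab==i; print(n,"finger",st[i,4],"y %.4f x %.4f..%.4f z %.4f"%(Y[g].mean(),X[g].min(),X[g].max(),Z[g].mean()))
        print(n,"knob",k.sum(),np.median(Y[k]) if k.any() else None,(Y[k].min(),Y[k].max()) if k.any() else None)
        red=((hsv[...,0]<8)|(hsv[...,0]>172))&(hsv[...,1]>120)&(Z>.1)&(Z<.122)&(abs(X)<.02)&(abs(Y)<.1)
        if red.any():print("red",red.sum(),X[red].min(),X[red].max(),Y[red].min(),Y[red].max(),Z[red].max())
E
```

```text
t finger 26 y 0.0624 x -0.0007..0.0206 z 0.1266
t finger 22 y -0.0021 x 0.0008..0.0218 z 0.1275
t finger 24 y -0.0656 x -0.0003..0.0211 z 0.1268
t knob 26 -0.11465853587578209 (np.float64(-0.1222452865449371), np.float64(-0.11116518276487686))
red 26 -0.007802407036507882 0.004261386674299777 -0.00475226188897732 0.009339349385235708 0.12127072070546485
t finger 23 y 0.0330 x 0.0011..0.0219 z 0.1267
t knob 35 -0.14368904974963276 (np.float64(-0.1539997023616262), np.float64(-0.13923131301280953))
red 2 -0.00050569931526944 0.0022290139875533557 0.006049137683817862 0.006855920244989146 0.11745780917175974
s finger 32 y 0.0589 x -0.0030..0.0218 z 0.1252
s finger 32 y -0.0044 x -0.0032..0.0216 z 0.1258
s finger 32 y -0.0681 x -0.0036..0.0219 z 0.1259
s knob 92 -0.12348228990942678 (np.float64(-0.12961372482435402), np.float64(-0.11485174528476706))
red 77 -0.01267025429833403 0.0043921988474895585 -0.010434153464113074 0.0068231985601991275 0.11913944956467803
s finger 32 y -0.0336 x -0.0037..0.0216 z 0.1257
s finger 30 y -0.0973 x -0.0044..0.0215 z 0.1258
s knob 102 -0.1518686217323844 (np.float64(-0.15872133046364265), np.float64(-0.14213737444382665))
red 73 -0.013061832853085485 0.005217573084189376 -0.010785813227300827 0.0061217140612616254 0.11887957179275838
```

```bash
python3 -m creep '{"slide":[[-0.015,0.025,-0.05],[-0.015,0.025,-0.2],[-0.015,0.025,-0.4],[-0.015,0.025,-0.55],[-0.015,0.025,-0.65],[-0.015,0.025,-0.7],[-0.015,0.025,-0.7],[-0.015,0.025,-0.7]],"twist":[[0,0,0],[0,0,0],[0,0,0],[0,0,0],[0,0,0],[0,0,0],[0,0,0],[0,0,0]],"fingers":[0,0,0,0,0,0,0,0]}'
python3 - <<'E'
from h import *
from rig import telemetry, optics
s=telemetry.get_state(); print(s["position"],s["ee_rot"],s["contact_force"])
d=optics.get_image("scene"); crop(d,240,150,110,110,6,"pics/s6.png")
d=optics.get_image("top"); crop(d,255,190,130,80,6,"pics/t6.png")
E
```

```text
clock: 8.15
position: [0.506, -0.1904, 0.0901]
ee_rot: [0.0, 0.695, 0.719, 0.0]
contact_force: [-0.2, -0.2, 0.2]
width: 0.0424
[ 0.5060399  -0.19042234  0.0901018 ] [3.79241278e-04 6.94534040e-01 7.19459737e-01 1.06423474e-04] [-0.15267563 -0.18902062  0.23888283]
```

View pics/s6.png

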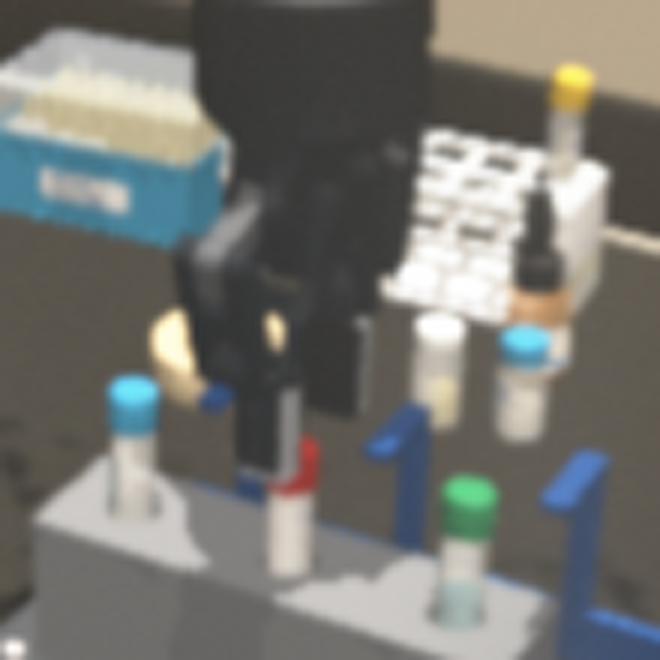

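View pics/t6.png

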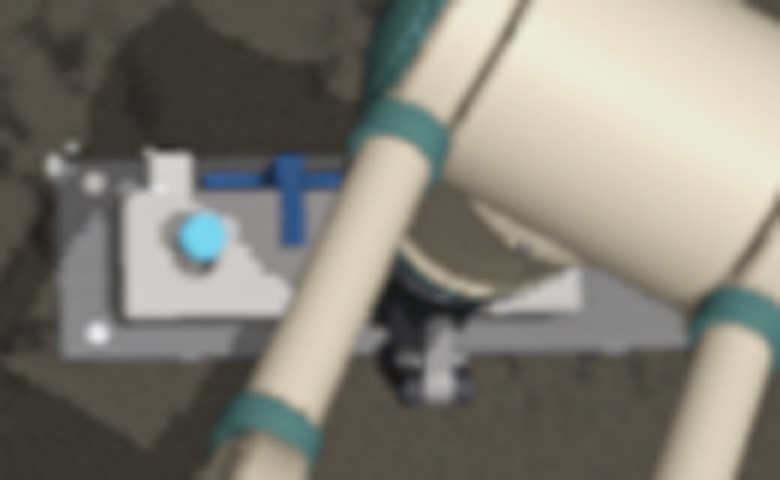

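```bash
python3 -m creep '{"slide":[[0,0,0],[0,0,0],[0,0,0],[0,0,0],[0,0,0],[0,0,0]],"twist":[[0,0,0],[0,0,0],[0,0,0],[0,0,0],[0,0,0],[0,0,0]],"fingers":[-1,-1,-1,-1,-1,-1]}' 30
python3 - <<'E'
from h import *
from rig import telemetry, optics
d=optics.get_image("scene"); crop(d,240,150,110,110,6,"pics/s7.png")
E
```

```text
clock: 8.85
position: [0.5068, -0.19, 0.0906]
ee_rot: [0.001, 0.694, 0.72, 0.001]
contact_force: [2.5, -0.2, 6.6]
width: -0.0001
```

View pics/s7.png

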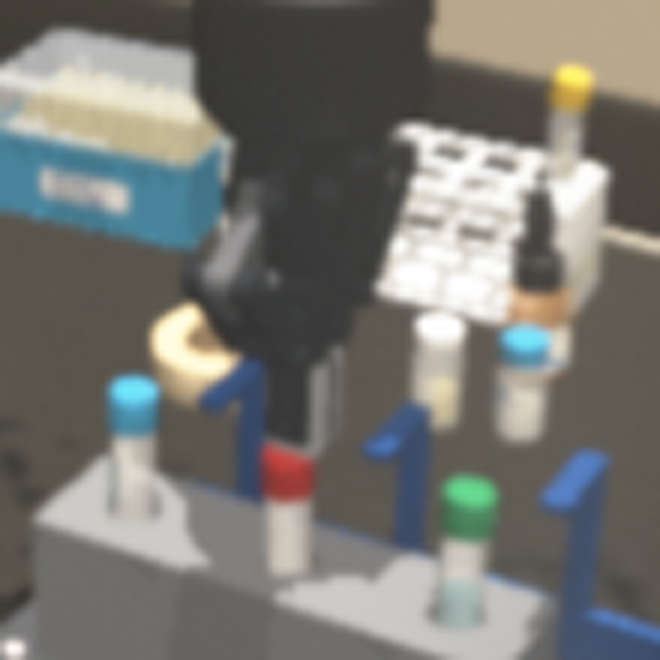

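```bash
python3 - <<'E'
from h import *
from rig import telemetry, optics
s=telemetry.get_state(); print(s["qpos"],s["position"],s["contact_force"],s["moment"])
d=optics.get_image("scene"); W=cloud(d)
m=(abs(W[...,0]-.507)<.05)&(abs(W[...,1]+.19)<.03)&(W[...,2]>.1)
for v in range(212,234):
    u=[i for i in range(278,302) if m[v,i]]
    print(v,[(i,*(np.round(W[v,i]*1000).astype(int).tolist()),*d["img"][v,i].tolist()) for i in u[::4]])
print(proj(d,[s["position"]]))
E
```

```text
[-4.87640524e-01  3.13140457e-01  1.75305121e+00  4.04696660e-04
  1.07289665e+00 -5.23807089e-01] [ 0.50674453 -0.19004339  0.09055841] [1.53309281 0.05230446 5.33669068] [ 0.06070916 -0.32222962 -0.0010952 ]
212 [(282, 526, -161, 125, 111, 77, 58), (286, 495, -188, 149, 56, 57, 56), (290, 494, -197, 152, 60, 60, 60), (294, 502, -202, 150, 115, 118, 119)]
213 [(280, 519, -160, 126, 122, 82, 58), (285, 494, -186, 147, 61, 60, 60), (289, 493, -196, 150, 58, 58, 57), (293, 501, -200, 147, 128, 131, 133)]
214 [(279, 514, -161, 127, 121, 82, 58), (285, 493, -187, 145, 61, 61, 60), (289, 494, -195, 147, 58, 58, 57), (293, 500, -201, 146, 128, 131, 133)]
215 [(278, 511, -160, 125, 119, 81, 59), (287, 493, -191, 144, 59, 58, 58), (291, 499, -197, 143, 87, 89, 89), (295, 509, -201, 139, 97, 99, 101)]
216 [(284, 494, -184, 139, 77, 68, 65), (288, 495, -193, 141, 58, 57, 57), (292, 500, -199, 140, 122, 125, 127), (296, 514, -201, 134, 100, 105, 108)]
217 [(283, 530, -161, 111, 97, 73, 59), (287, 495, -191, 138, 59, 58, 58), (291, 499, -198, 139, 87, 89, 90), (295, 510, -201, 134, 99, 102, 104)
[... 1043 characters left out ...]
1, 113, 80, 65, 110), (287, 498, -190, 115, 70, 75, 192), (291, 500, -197, 116, 96, 100, 153)]
227 [(283, 497, -180, 110, 76, 63, 101), (287, 494, -192, 115, 63, 68, 191), (291, 501, -197, 113, 70, 75, 153)]
228 [(283, 498, -180, 107, 74, 61, 93), (287, 494, -192, 113, 59, 63, 176), (291, 498, -199, 113, 60, 65, 145)]
229 [(284, 493, -186, 109, 57, 56, 123), (289, 495, -196, 111, 56, 61, 161)]
230 [(284, 492, -186, 107, 57, 56, 121), (288, 494, -194, 109, 56, 59, 155)]
231 [(284, 492, -186, 105, 61, 59, 121), (288, 493, -195, 108, 56, 60, 154)]
232 [(284, 494, -185, 101, 78, 76, 125), (288, 494, -195, 104, 64, 69, 156)]
233 [(286, 493, -190, 101, 106, 113, 163)]
[[289.02174452 234.18288205]]
```

```bash
python3 -m creep '{"slide":[[0,0,0.1],[0,0,0.2],[0,0,0.2],[0,0,0.2],[0,0,0.2],[0,0,0.2]],"twist":[[0,0,0],[0,0,0],[0,0,0],[0,0,0],[0,0,0],[0,0,0]],"fingers":[-1,-1,0,0,0,0]}' 30
python3 - <<'E'
from h import *
from rig import telemetry, optics
s=telemetry.get_state(); print(s["position"],s["ee_rot"],s["contact_force"])
d=optics.get_image("scene"); crop(d,240,150,110,110,6,"pics/s8.png"); np.savez("pics/s8.npz",**d)
W=cloud(d); hsv=cv2.cvtColor(d["img"],cv2.COLOR_BGR2HSV); Z=W[...,2]
red=((hsv[...,0]<8)|(hsv[...,0]>172))&(hsv[...,1]>120)&(Z>.1)&(Z<.125)&(abs(W[...,0]-.505)<.03)&(abs(W[...,1]+.19)<.03)
print(red.sum(),W[red].min(0),W[red].max(0))
E
```

```text
clock: 9.55
position: [0.5049, -0.1893, 0.1188]
ee_rot: [-0.001, 0.694, 0.72, -0.0]
contact_force: [-1.1, 0.4, -0.2]
width: 0.0426
[ 0.50494598 -0.18933771  0.11881235] [-1.00140846e-03  6.94261407e-01  7.19722177e-01 -2.90077765e-04] [-1.05397154  0.36898205 -0.20473719]
74 [ 0.49144762 -0.19882405  0.10242441] [ 0.50903613 -0.18155633  0.11873799]
```

View pics/s8.png

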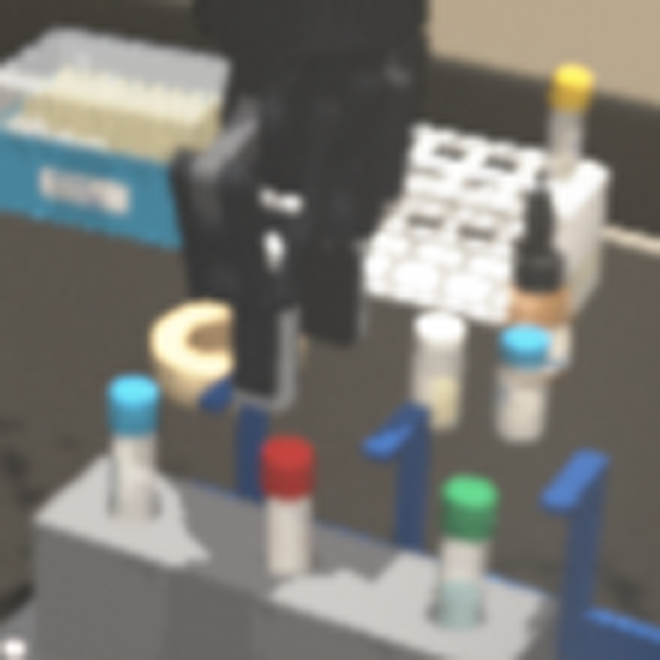

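```bash
python3 -m creep '{"slide":[[-0.01,0,-0.1],[-0.01,0,-0.2],[-0.01,0,-0.3],[-0.01,0,-0.38],[-0.01,0,-0.38],[-0.01,0,-0.38]],"twist":[[0,0,0],[0,0,0],[0,0,0],[0,0,0],[0,0,0],[0,0,0]],"fingers":[0,0,0,0,0,0]}' 30
python3 - <<'E'
from h import *
from rig import telemetry, optics
s=telemetry.get_state(); print(s["position"],s["ee_rot"],s["contact_force"])
d=optics.get_image("scene"); crop(d,240,150,110,110,6,"pics/s9.png"); np.savez("pics/s9.npz",**d)
E
```

```text
clock: 10.2
position: [0.5042, -0.1897, 0.0627]
ee_rot: [-0.0, 0.694, 0.72, -0.0]
contact_force: [0.5, 0.8, 0.1]
width: 0.0425
[ 0.5042239  -0.18973089  0.06271683] [-1.57225852e-04  6.94247159e-01  7.19736658e-01 -3.11202938e-05] [0.47784706 0.81450336 0.11170652]
```

View pics/s9.png

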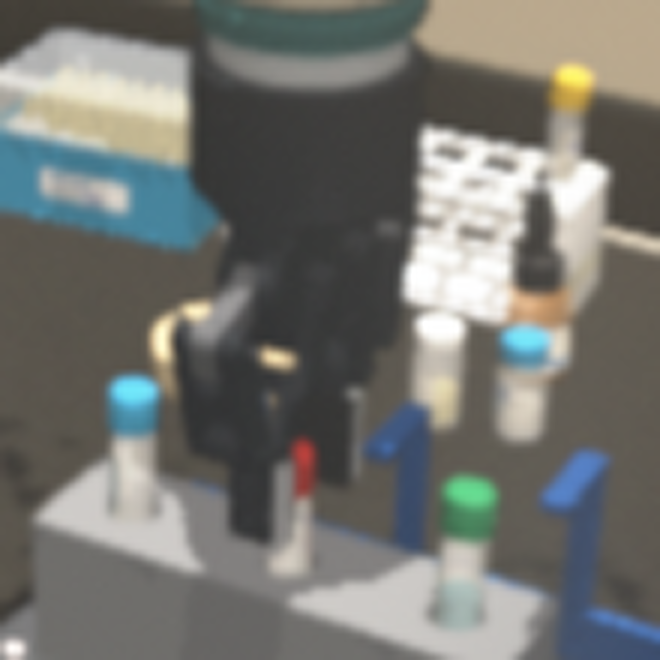

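```bash
python3 -m creep '{"slide":[[0,0,0],[0,0,0],[0,0,0],[0,0,0],[0,0,0],[0,0,0]],"twist":[[0,0,0],[0,0,0],[0,0,0],[0,0,0],[0,0,0],[0,0,0]],"fingers":[-1,-1,-1,-1,-1,-1]}' 40
python3 - <<'E'
from h import *
from rig import telemetry, optics
d=optics.get_image("scene"); crop(d,240,150,110,110,6,"pics/s10.png")
E
```

```text
clock: 10.85
position: [0.5046, -0.1899, 0.0633]
ee_rot: [0.001, 0.694, 0.72, 0.0]
contact_force: [0.3, -0.2, 3.9]
width: 0.0171
```

View pics/s10.png

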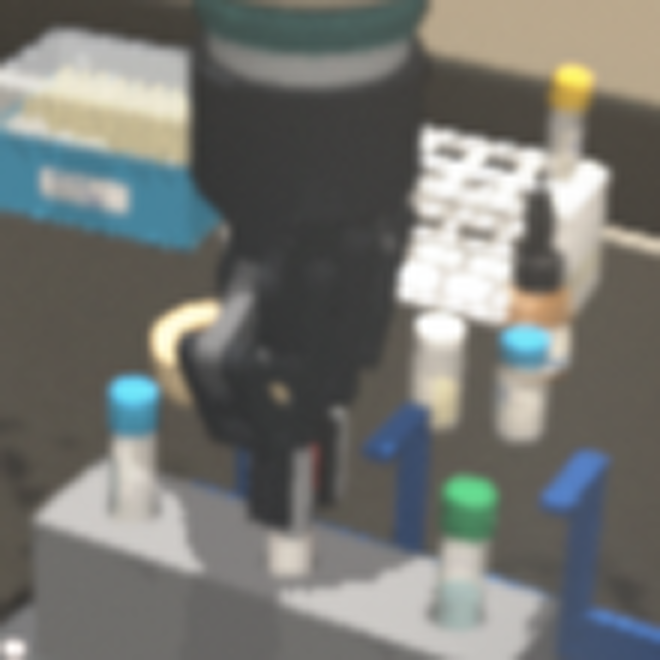

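```bash
python3 -m creep '{"slide":[[0,0,0.05],[0,0,0.1],[0,0,0.2],[0,0,0.3],[0,0,0.4],[0,0,0.5],[0,0,0.6],[0,0,0.7],[0,0,0.8],[0,0,0.9],[0,0,1],[0,0,1],[0,0,1]],"twist":[[0,0,0],[0,0,0],[0,0,0],[0,0,0],[0,0,0],[0,0,0],[0,0,0],[0,0,0],[0,0,0],[0,0,0],[0,0,0],[0,0,0],[0,0,0]],"fingers":[-1,-1,-1,-1,-1,-1,-1,-1,-1,-1,-1,-1,-1]}' 40
python3 - <<'E'
from h import *
from rig import telemetry, optics
d=optics.get_image("scene"); crop(d,210,90,160,160,4,"pics/s11.png"); np.savez("pics/s11.npz",**d)
E
```

```text
clock: 12.2
position: [0.504, -0.1896, 0.2128]
ee_rot: [0.0, 0.694, 0.72, 0.0]
contact_force: [0.4, -0.4, -1.2]
width: 0.0171
```

View pics/s11.png

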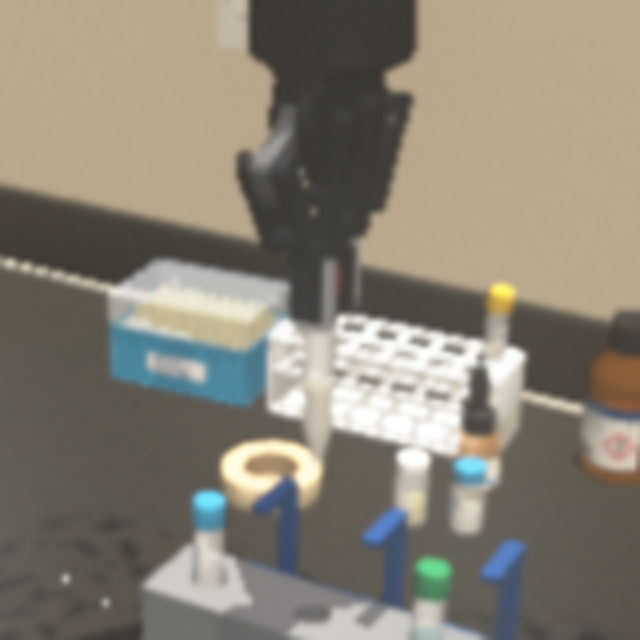

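```bash
python3 -m creep '{"slide":[[0,0.1,0],[0,0.3,0],[0,0.5,0],[0,0.7,0],[-0.03,0.86,0],[-0.03,0.86,0]],"twist":[[0,0,0],[0,0,0],[0,0,0],[0,0,0],[0,0,0],[0,0,0]],"fingers":[-1,-1,-1,-1,-1,-1]}' 40
python3 -m creep '{"slide":[[0,0.2,0],[0,0.4,0],[0,0.6,0],[-0.03,0.86,0],[-0.03,0.86,0]],"twist":[[0,0,0],[0,0,0],[0,0,0],[0,0,0],[0,0,0]],"fingers":[-1,-1,-1,-1,-1]}' 40
python3 -m creep '{"slide":[[0,0.2,0],[0,0.4,0],[0,0.6,0],[-0.03,0.75,0],[-0.03,0.86,0],[-0.03,0.86,0]],"twist":[[0,0,0],[0,0,0],[0,0,0],[0,0,0],[0,0,0],[0,0,0]],"fingers":[-1,-1,-1,-1,-1,-1]}' 40
python3 - <<'E'
from h import *
from rig import telemetry, optics
s=telemetry.get_state(); print(s["qpos"])
d=optics.get_image("scene"); cv2.imwrite("pics/s12.png",d["img"]); np.savez("pics/s12.npz",**d)
d=optics.get_image("top"); cv2.imwrite("pics/t12.png",d["img"])
E
```

```text
clock: 12.85
position: [0.498, -0.0568, 0.2121]
ee_rot: [-0.002, 0.693, 0.721, 0.0]
contact_force: [-0.3, 0.2, 0.2]
width: 0.0171
clock: 13.35
position: [0.4939, 0.0722, 0.2122]
ee_rot: [-0.001, 0.693, 0.721, 0.0]
contact_force: [-0.5, -1.0, -0.9]
width: 0.0169
clock: 13.95
position: [0.4906, 0.1982, 0.2122]
ee_rot: [-0.0, 0.694, 0.72, -0.0]
contact_force: [0.1, -0.1, -0.4]
width: 0.0169
[2.52384764e-01 2.02252221e-01 1.58500536e+00 9.29739912e-05
 1.35496978e+00 2.14294334e-01]
```

View pics/s12.png

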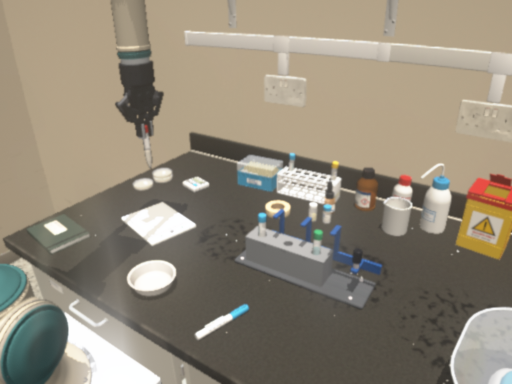

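View pics/t12.png

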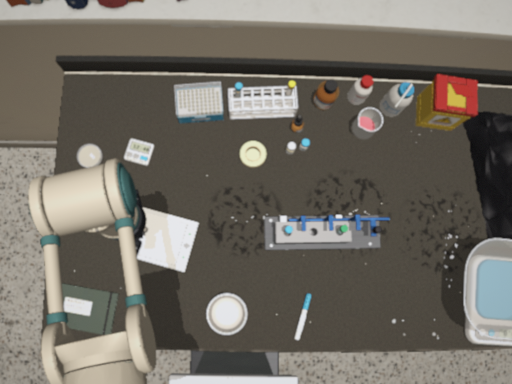

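```bash
python3 -m creep '{"slide":[[0,0,0],[0,0,0],[0,0,0],[0,0,0]],"twist":[[0.005,-0.02,0],[0.01,-0.04,0],[0.015,-0.06,0],[0.015,-0.06,0]],"fingers":[-1,-1,-1,-1]}' 40
python3 - <<'E'
from h import *
from rig import telemetry, optics
s=telemetry.get_state(); print(s["qpos"],s["position"])
d=optics.get_image("scene"); crop(d,90,60,110,110,6,"pics/s13.png"); np.savez("pics/s13.npz",**d)
E
```

```text
clock: 14.45
position: [0.4828, 0.194, 0.2084]
ee_rot: [0.1, 0.682, 0.707, 0.159]
contact_force: [-1.8, -0.1, -1.1]
width: 0.0171
[ 0.25114094 -0.01238979  1.9137359  -0.00480449  0.86145497  0.21837708] [0.48278583 0.19403464 0.20843923]
```

View pics/s13.png

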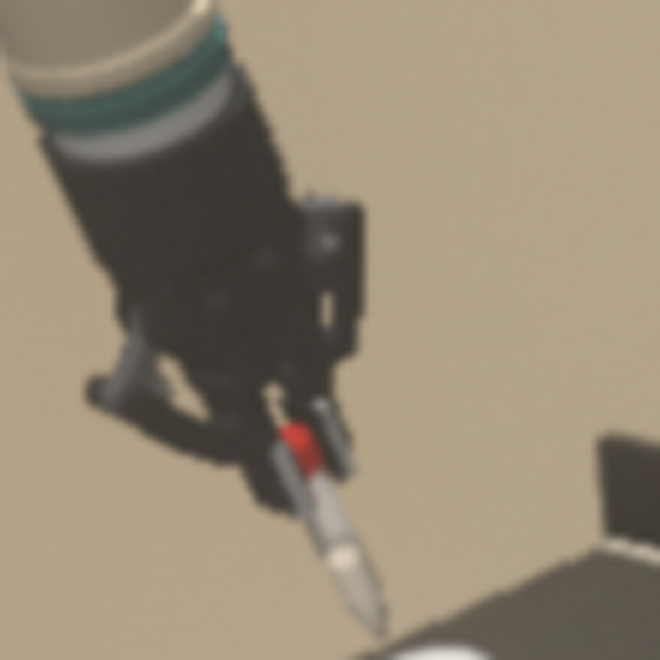

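```bash
python3 -m creep '{"slide":[[0,0,0],[0,0,0],[0,0,0],[0,0,0],[0,0,0],[0,0,0]],"twist":[[0.005,-0.02,0],[0.01,-0.04,0],[0.016,-0.061,0],[0.016,-0.061,0],[0.016,-0.061,0],[0.016,-0.061,0]],"fingers":[-1,-1,-1,-1,-1,-1]}' 40
python3 - <<'E'
from h import *
from rig import telemetry, optics
from scipy.spatial.transform import Rotation as R
s=telemetry.get_state(); print(s["qpos"],s["position"],s["contact_force"],s["qd"])
q=s["ee_rot"]; print("tool z",R.from_quat([q[1],q[2],q[3],q[0]]).apply([0,0,1]))
d=optics.get_image("scene"); crop(d,90,60,110,110,6,"pics/s14.png"); np.savez("pics/s14.npz",**d)
d=optics.get_image("top"); crop(d,60,160,160,120,5,"pics/t14.png"); np.savez("pics/t14.npz",**d)
E
```

```text
clock: 15.1
position: [0.4951, 0.198, 0.2165]
ee_rot: [0.202, 0.641, 0.664, 0.327]
contact_force: [0.3, 0.7, 0.4]
width: 0.0168
[ 0.25037984 -0.12605025  2.23851912 -0.0027191   0.24003678  0.21819529] [0.49510195 0.19799272 0.21648284] [0.3022532  0.70982742 0.40218596] [ 0.00443779  0.00086942 -0.00375536  0.00044867 -0.01022148  0.00075371]
tool z [ 0.68774105  0.17522017 -0.70449282]
```

View pics/s14.png

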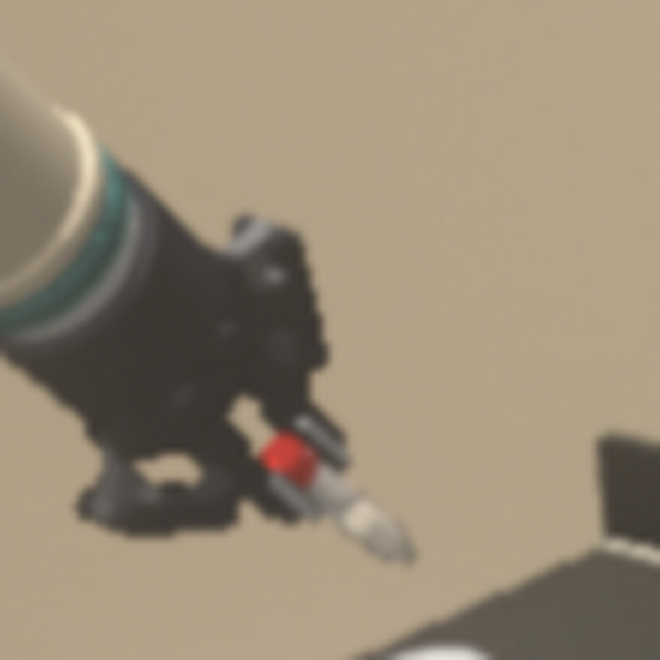

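View pics/t14.png

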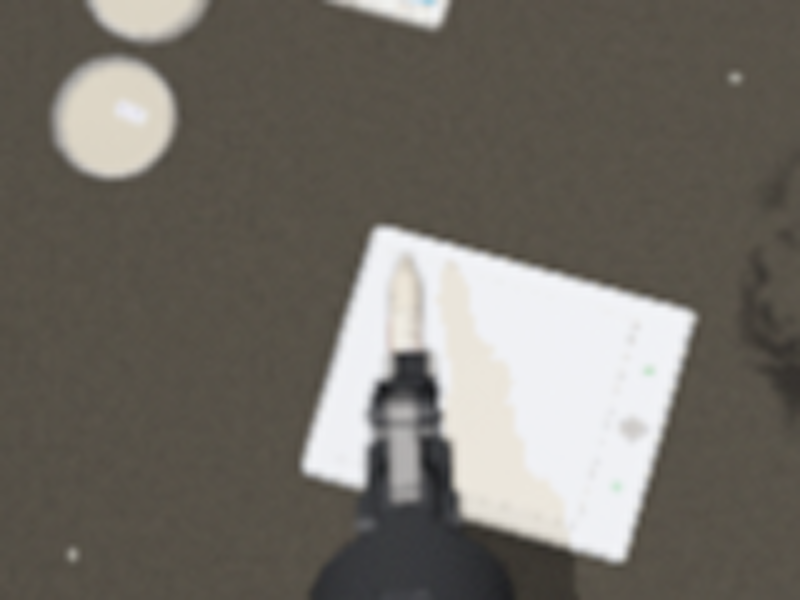

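```bash
python3 - <<'E'
from h import *
t=dict(np.load("pics/t14.npz")); s=dict(np.load("pics/s14.npz"))
c=ray(t,np.array([(378,226),(697,316),(625,563),(302,468)])/5.+[60,160]-.4,.011); print(c,c.mean(0),np.linalg.norm(c[1]-c[0]),np.linalg.norm(c[2]-c[1]))
def tri(uvt,uvs):
    L=[]
    for d,uv in((t,uvt),(s,uvs)):
        a=ray(d,[uv],0.)[0]; o=d["world_from_camera"][:3,3]; v=(a-o)/np.linalg.norm(a-o); L.append((o,v))
    A=sum(np.eye(3)-np.outer(v,v) for o,v in L); b=sum((np.eye(3)-np.outer(v,v))@o for o,v in L)
    x=np.linalg.solve(A,b); return x,[np.linalg.norm(np.cross(x-o,v)) for o,v in L]
print("tip",tri(np.array((405,254))/5+[60,160]-.4,np.array((411,559))/6+[90,60]-.4))
# depth: tube body points top/scene
for n,d in(("t",t),("s",s)):
    W=cloud(d); 
    m=(W[...,2]>.13)&(W[...,2]<.235)&(W[...,0]>.42)&(W[...,0]<.6)&(abs(W[...,1]-.2)<.06)
    hsv=cv2.cvtColor(d["img"],cv2.COLOR_BGR2HSV)
    b=m&(hsv[...,2]>110)&(hsv[...,1]<80)
    r=m&((hsv[...,0]<8)|(hsv[...,0]>172))&(hsv[...,1]>120)
    P=W[b]; 
    if len(P)>5:
        v=np.linalg.svd(P-P.mean(0))[2][0]; print(n,len(P),P.mean(0),v,P[P[:,0].argmax()],P[:,2].min())
    if r.any(): print("red",r.sum(),W[r].mean(0))
E
```

```text
[[0.57150282 0.26119273 0.011     ]
 [0.52883926 0.09550274 0.011     ]
 [0.40362034 0.12751771 0.011     ]
 [0.44699282 0.29312592 0.011     ]] [0.48773881 0.19433477 0.011     ] 0.1710945634886779 0.12924680328411411
tip (array([0.53518127, 0.21103702, 0.17910373]), [np.float64(1.0687765681415718e-06), np.float64(1.0687765681130357e-06)])
t 136 [0.5094738  0.20272101 0.21425458] [-0.68893947 -0.18232113  0.70151366] [0.53525599 0.21116519 0.18499861] 0.18396463468713065
s 130 [0.49283571 0.1926395  0.2130482 ] [ 0.79084954  0.2167384  -0.57234734] [0.52941955 0.20496472 0.18164645] 0.17861025609056225
```

```bash
python3 -m creep '{"slide":[[-0.05,-0.02,-0.1],[-0.1,-0.05,-0.2],[-0.1,-0.05,-0.3],[-0.1,-0.05,-0.35],[-0.1,-0.05,-0.35],[-0.1,-0.05,-0.35]],"twist":[[0,0,0],[0,0,0],[0,0,0],[0,0,0],[0,0,0],[0,0,0]],"fingers":[-1,-1,-1,-1,-1,-1]}' 40
python3 -c "
from rig import telemetry as t
print(t.get_state()['qpos'])"
```

```text
clock: 15.8
position: [0.4767, 0.1884, 0.1697]
ee_rot: [0.197, 0.643, 0.666, 0.323]
contact_force: [-0.8, 0.5, 0.6]
width: 0.017
[ 2.24263557e-01 -8.59393924e-02  2.34636169e+00  1.97141280e-01
  1.08048159e-01  7.69239610e-04]
```

```bash
python3 -m creep '{"slide":[[0,0,0.1],[0,0,0.2],[0,0,0.3],[0,0,0.35],[0,0,0.35],[0,0,0.35]],"twist":[[0,0,0],[0,0,0],[0,0,0],[0,0,0],[0,0,0],[0,0,0]],"fingers":[-1,-1,-1,-1,-1,-1]}' 40
python3 -c "
from rig import telemetry as t
from scipy.spatial.transform import Rotation as R
s=t.get_state();q=s['ee_rot']; print(s['qpos'],R.from_quat([q[1],q[2],q[3],q[0]]).apply([0,0,1]))"
```

```text
clock: 16.4
position: [0.4747, 0.188, 0.2207]
ee_rot: [0.197, 0.643, 0.667, 0.322]
contact_force: [0.0, 0.1, -0.8]
width: 0.0168
[ 0.22439822 -0.17377961  2.24716213  0.07218678  0.29607713  0.12754955] [ 0.67584745  0.17584172 -0.71575828]
```

```bash
python3 -m creep '{"slide":[[0.02,0.01,-0.05],[0.05,0.02,-0.1],[0.05,0.02,-0.13],[0.05,0.02,-0.13],[0.05,0.02,-0.13],[0.05,0.02,-0.13],[0.05,0.02,-0.13],[0.05,0.02,-0.13]],"twist":[[0,-0.001,0],[0,-0.002,0],[0,-0.002,0],[0,-0.002,0],[0,-0.002,0],[0,-0.002,0],[0,-0.002,0],[0,-0.002,0]],"fingers":[-1,-1,-1,-1,-1,-1,-1,-1]}' 40
python3 - <<'E'
from h import *
from rig import telemetry, optics
from scipy.spatial.transform import Rotation as R
s=telemetry.get_state(); print(s["qpos"],s["position"],s["qd"])
q=s["ee_rot"]; print("tool z",R.from_quat([q[1],q[2],q[3],q[0]]).apply([0,0,1]))
d=optics.get_image("scene"); cv2.imwrite("pics/s15f.png",d["img"]);crop(d,90,60,110,110,6,"pics/s15.png"); np.savez("pics/s15.npz",**d)
d=optics.get_image("top"); crop(d,60,160,160,120,5,"pics/t15.png"); np.savez("pics/t15.npz",**d); crop(d,255,205,130,55,6,"pics/t15h.png")
E
```

```text
clock: 17.2
position: [0.4826, 0.191, 0.2019]
ee_rot: [0.201, 0.641, 0.665, 0.326]
contact_force: [-0.1, 0.4, -1.1]
width: 0.0167
[ 0.2329005  -0.13051243  2.28481324  0.06497257  0.20127186  0.13707113] [0.48258495 0.19102657 0.20185727] [-6.50462602e-04 -3.58447945e-05  1.56024259e-03  5.09158642e-04
 -1.18535694e-03  2.36356814e-04]
tool z [ 0.68567368  0.17598527 -0.70631493]
```

View pics/s15.png

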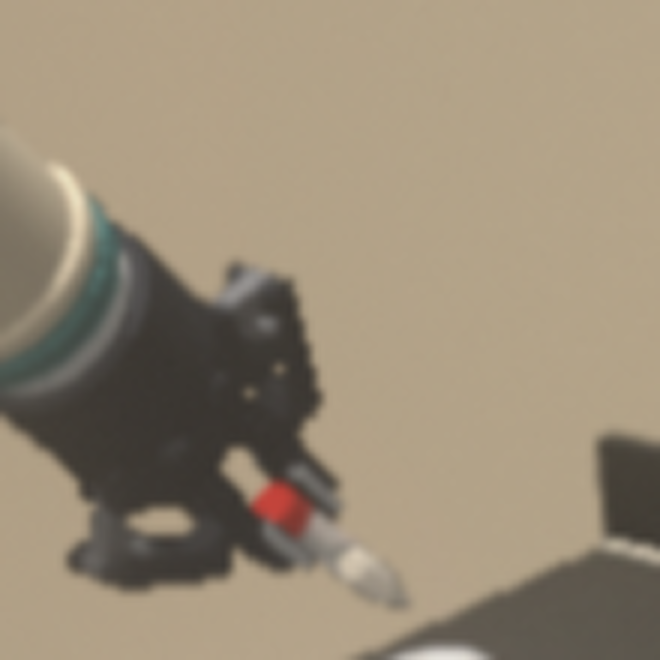

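View pics/t15.png

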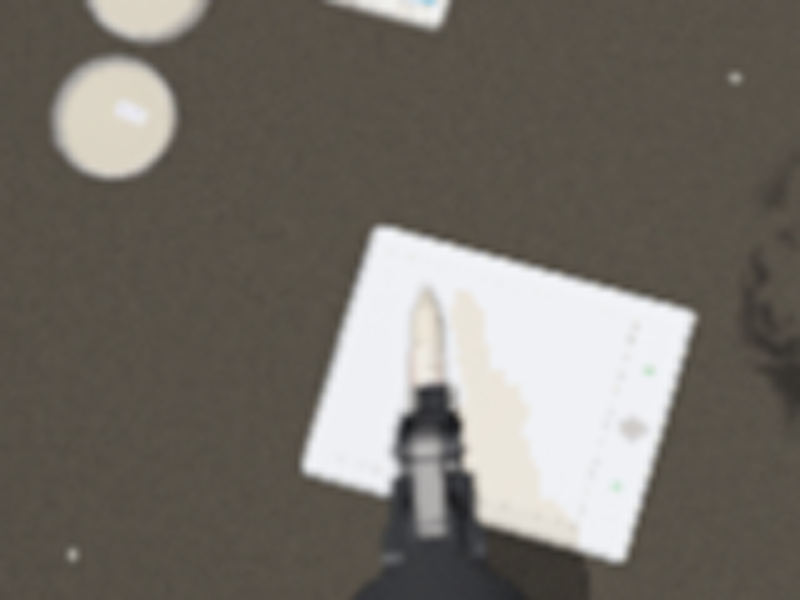

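View pics/t15h.png

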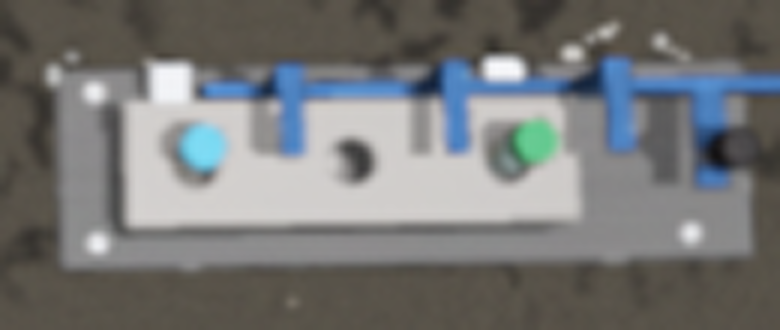

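View pics/s15f.png

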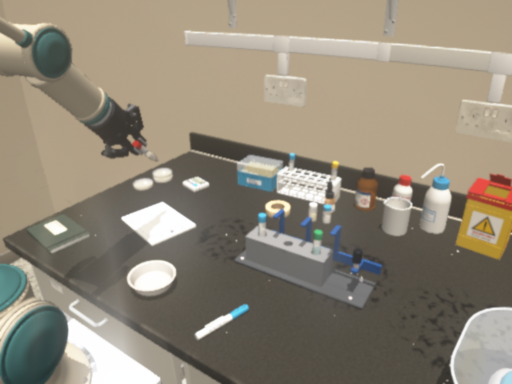

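```bash
python3 - <<'E'
from h import *
t=dict(np.load("pics/t15.npz")); s=dict(np.load("pics/s15.npz"))
def tri(uvt,uvs):
    L=[]
    for d,uv in((t,uvt),(s,uvs)):
        a=ray(d,[uv],0.)[0]; o=d["world_from_camera"][:3,3]; v=(a-o)/np.linalg.norm(a-o); L.append((o,v))
    A=sum(np.eye(3)-np.outer(v,v) for o,v in L); b=sum((np.eye(3)-np.outer(v,v))@o for o,v in L)
    return np.linalg.solve(A,b)
tip=tri(np.array((428,287))/5+[60,160]-.4,np.array((405,604))/6+[90,60]-.4)
z=np.array([.6857,.176,-.7063]); print("tip",tip,"centre",tip-.054*z)
R=lambda p,m:[(p[0]+np.cos(p[2])*a-np.sin(p[2])*b,p[1]+np.sin(p[2])*a+np.cos(p[2])*b,c) for a,b,c in m]
p=[.5068,-.1869,.033]
for q in(0,.003,.029,.032):
  print(q,((proj(t,R(p,[(.0,.064-q,.127),(.0,-q,.127),(.0,-.064-q,.127),(0,-.118-q,.106)]))-[255,205]+.42)*6).round().tolist())
W=cloud(t); Z=W[...,2]; hsv=cv2.cvtColor(t["img"],cv2.COLOR_BGR2HSV)
for n,lo,hi in(("cy",85,105),("gr",50,85)):
    m=(hsv[...,0]>lo)&(hsv[...,0]<hi)&(hsv[...,1]>110)&(Z>.1)&(Z<.124); m[:,:255]=0;m[:,390:]=0
    print(n,m.sum(),W[m].mean(0))
E
```

```text
tip [0.52226899 0.20316788 0.16478163] centre [0.48524119 0.19366388 0.20292183]
0 [[211.0, 150.0], [376.0, 148.0], [540.0, 145.0], [663.0, 148.0]]
0.003 [[219.0, 150.0], [384.0, 148.0], [548.0, 145.0], [670.0, 148.0]]
0.029 [[286.0, 149.0], [451.0, 147.0], [614.0, 144.0], [734.0, 146.0]]
0.032 [[294.0, 149.0], [459.0, 146.0], [622.0, 144.0], [742.0, 146.0]]
cy 31 [ 0.5065041  -0.11988295  0.11768037]
gr 29 [ 0.51089652 -0.24994683  0.1178339 ]
```

```bash
python3 -m creep '{"slide":[[0,0,0],[0,0,0],[0,0,0],[0,0,0],[0,0,0]],"twist":[[0,0,0],[0,0,0],[0,0,0],[0,0,0],[0,0,0]],"fingers":[-1,-1,-1,-1,-1]}' 40
python3 -c "
from rig import order
print(order.sign_off())"
```

```text
clock: 17.8
position: [0.4825, 0.191, 0.2015]
ee_rot: [0.201, 0.641, 0.665, 0.326]
contact_force: [0.1, 0.7, 0.2]
width: 0.0169
the job is handed in; nothing more can be done
None
```

I pulled the retainer open, drew the red-capped tube straight up, and handed the job in at 17.8 s. The arm was still holding the tube over the light pad, with joint speeds at or below about 0.002 rad/s.

**Last checks that were fine**
- **Tube:** it leans 45° with the cap up. From both cameras its centre is at (0.485, 0.194) and the pad middle at (0.488, 0.194). The lower end is about 15 cm above the pad.
- **Surroundings:** the blue- and green-capped tubes are in their holes and upright. The vials, tape and timer look unmoved in the pictures.

**Checks that disagreed or went wrong**
- **Retainer:** the pull came up against a hard stop, with force rising to about 15 N and no further movement. The cameras put the opening at 30 to 33 mm, and measured travel was about 29 mm from a start of about 2.5 mm. I took that as fully open.
- **Fingertip height:** the fingertips are really about 28 mm higher than the reported TCP. My first attempt on the tube therefore closed on top of the cap, pressing with about 7 N. I found this in the pictures, corrected for it and gripped again. The knob was gripped only near its top for the same reason.
- **Joint 5:** lowering the tilted tube further brought this joint to 0.108, just under its stated limit of 0.11. I backed off at once, and it finished at about 0.20. That is why the tube is held higher than I had planned.

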